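# Ready the seed feeder for emptying

### The job

Push the yellow catch tray fully home into the feeder's tunnel, then slide the teal gate lever past its half-open notch all the way to its second, fully open stop (the end with the green dot) so that it stays there. Only push with the fingertips or the outside of the fingers: do not pinch or lift the tray or the lever, keep the gate shut until the tray is home, and leave the other things on the bench where they are.

Things in the scene. Friction and masses are not known exactly. Their poses are not given: they have to be found in the camera images.
- feeder: Seed feeder, fixed: cream housing 75 mm high. Origin on the bench under the housing; +x from its front into it, +y to its left, z up. Housing x -80 to +100, y -155 to +155 mm. Left half: tray tunnel in the front face, clear hopper above (116 mm across, centre x +35, y +90, top at 180 mm). Right half: flat deck with the gate lever, nothing else standing on it.
- tunnel (a point): Centre of the tunnel mouth at its floor (feeder x -80, y +90, z 6 mm), axes as the feeder's. Tunnel 110 mm wide, 56 mm high, stop face 85 mm inside. A steel runway 6 mm high runs from it 125 mm out (-x), between two rails whose tops are 22 mm above the bench.
- tray: Loose yellow open tray, 130 (x) x 102 (y) x 45 mm high, walls 6 mm, empty, 0.13 to 0.25 kg, slides easily. Stands between the rails, partly in the tunnel, 25 to 55 mm short of home. Origin: centre of underside, axes as the feeder's; push on its near end face, at its x -65 mm. Home, against the stop: origin at feeder x -60, y +90 mm, near end 45 mm out of the front face.
- lever_top (a point): Top centre of the gate lever, an upright teal paddle with white cap, 32 (feeder x) x 16 (feeder y) mm, from 84 to 130 mm above the bench. Slides along feeder y only. Closed: this point at feeder x -45, y -125 mm. Clear room all round it. Axes as the feeder's.
- lever_open (a point): Fixed point where lever_top is when the gate is fully open, at the second stop (feeder x -45, y -55, z 130 mm), above the green dot end of the slot.
- gate_lever (a joint): Lever travel in m along feeder +y (leftward): 0 closed (red dot), 0.035 half-open notch (first detent, yellow dot), 0.070 fully open, second stop (green dot). Starts within 6 mm of closed. A sprung detent draws it to the nearest of the three; pushing it over the humps (near 0.018 and 0.053) takes up to about 8 N, then it snaps forward into the next by itself.
- dish: shallow glass dish, 84 mm across, 16 mm high, loose bystander; origin at the centre of its underside
- cup: small steel cup, 52 mm across, 50 mm high, loose bystander; origin at the centre of its underside
- jar: amber glass jar, 64 mm across, 85 mm high, loose bystander; origin at the centre of its underside
- flask: white bottle with blue cap, 60 mm across, 150 mm high, loose bystander; origin at the centre of its underside
- brush: bench brush lying flat, 170 mm long, loose bystander; origin in the middle of its length, at its underside
- spatula: metal spatula lying flat, 180 mm long, loose bystander; origin in the middle of its length, at its underside
- weight: brass cylinder weight, 34 mm across, 35 mm high, loose bystander; origin at the centre of its underside
Things that resemble listed ones, but are neither listed nor needed, are in the scene too. Of the things like the tray, leave any that is pink; of the rest the smaller one is meant.

How it is judged:
By the outcome, as a careful person would: the job done as asked, in the order asked, and still so for the second after the job is handed in, with the robot touching nothing.
It also fails if it takes over 37 s, if anything falls off the work surface, if the arm or the gripper's body presses on something with over 40 N, if the wrist force passes 120 N, or if a joint passes its speed limit or range.

### The arm

A 6-joint arm with a two-finger parallel gripper is mounted at the origin on the work surface. World frame = base frame: x ahead of the robot, y to its left, z up, the work surface at z = 0. Lengths are in m, angles in rad, forces in N, time in s.
With the tool pointing down it reaches from about 0.3 to 0.85 m from the base axis. Payload 4.2 kg.
Tool frame: the origin (TCP) lies on the centre line of the jaws, within the pads' length; the fingertips stand 19 mm ahead of it and the grasp point (between the pads) is the TCP; z points along the fingers, y is the line along which they close (so a half turn about z gives the same grasp; the last joint's range is limited). The gripper opens to 91 mm and grips with 3 to 60 N. Pads are 32 mm wide; open, the fingers measure 118 mm over their backs; the gripper's body (76 mm by 178 mm) begins 60 mm behind the grasp point.
Start: joints at [-1.127, 0.32, 1.565, -0, 1.257, -0.02], TCP at [0.257, -0.514, 0.202] pointing down, gripper open.
Joint ranges: [-3.11, 3.11], [-0.84, 2.01], [0.21, 2.61], [-1.34, 4.49], [0.05, 2.63], [-2.56, 2.56]. Speed limits (rad/s): [2.57, 2.57, 3.14, 3.14, 3.14, 3.14].

### API

Orientations are given as a unit quaternion [x, y, z, w].
In Python, from bench import sensors, vision, job, spotter gives the robot as it stands.
- The arm moves only by the shell command python3 -m pendant 'ROWS'. ROWS is JSON, a list of rows, each a list of 3 entries, a list of its own where there are three numbers: the finger opening in cm, from 0 to 9.12, then the shift along the tool's x, y, z in cm, then the turn about the tool's z in degrees. In form: [[fingers, [tx, ty, tz], turn], ...]. A call has 1 to 12 rows; each row is the pose to reach, as a shift and turn from the pose commanded when the call began, along the tool's axes at that moment; what a row does not reach only later rows make up. A row lasts 1/8 s, in which the tool goes at most 62.5 mm and 10.7 degrees, less where a joint would pass 70% of its speed; a pose out of reach is approached as far as the arm can. A call with a gripper value outside its range is refused whole. The fingers move at their own pace and stop on an object; the grip force is fixed at half the most. Time passes only in rows, so rows that repeat a pose let the fingers close. It gives the time, the measured TCP pose, the force, the opening and the grip force at its end, in the units of the state.
- sensors.get_state(): the state, without advancing time (a new reading comes with each control period).
- vision.camera(name): name is "side" or "top" or "wrist"; returns the picture (480x640x3 uint8, blue, green, red); there is no depth.
- vision.get_calibration(name): a dict with "mtx" (3x3 intrinsics, pixels), "position" and "rotation" of the camera in the world; the wrist camera has in their place "tool_from_camera" (4x4, takes a point from camera to tool coordinates, whose origin is the TCP and whose axes are the flange's). Camera axes: x right, y down, z forward; pixel columns grow to the right and rows downward; lengths in m; the calibration is good to about 2 mm. The wrist camera is an equidistant fisheye: a pixel r from the principal point sees the ray r / f radians off the axis. A picture is of the moment at which its call begins: read the wrist's pose just before it. get_calibration takes no time and is no camera call.
- job.job_done(): hands the job in; it is judged then, once.
Trained networks look in the newest picture that a camera, given by its name, has taken for a name from the list of things; names that differ only in an ending like _2 or _b are one class to them, and where a whole thing is asked for, a point or a joint stands for the part that bears it (a point fixed in the world has none). Each returns a list of dicts, best first, with "score" (0 to 1); they miss things now and then, are a little off and sometimes report something else, mostly with a low value. They report only what shows in the picture. A call takes as long as a camera call. They do not tell look-alikes from the thing itself.
- spotter.trace(target, camera): "mask" (480x640 bool, what is visible of it).
- spotter.mark_of(target, camera): "location" ([x, y, z] in m, in the coordinates of the camera as it stood for that picture, good to about 4 mm: a listed point, or the origin of a listed thing).
The state is a dict: "t": time; "joint_positions": joint angles; "joint_velocities": joint speeds; "joint_efforts": joint torques, N m; "tcp_pos": TCP position; "tcp_rot": TCP orientation; "force": force on the tool from outside, world axes, zero at the start; "moment": the same for the moment, N m; "opening": opening from 0.0 (shut) to 1.0 (fully open); "gripper_force": force on a finger pad.
Only numpy, scipy, OpenCV 4.12 (cv2) and the standard library are available. Lean on these libraries where they do the work, as an engineer would, in place of code of your own. Each camera call takes 0.05 s, during which the arm holds its last target. There are 200 camera calls.

## Working session

There is one attempt and no reset: what is moved stays moved. The work goes in short steps, Python scripts to look and compute and a shell command to move; the robot and the scene stay as the last step left them, time stands still between calls to the robot, and variables do not carry over. Pictures are saved under pics/ and viewed, at most 12 in all, crops included, and the job is handed in when it is done.

```bash
mkdir -p pics; cat > h.py <<'E'
import numpy as np, cv2
from bench import sensors, vision, job, spotter
def cam2w(name,p):
    c=vision.get_calibration(name); return np.array(c["rotation"])@np.array(p)+np.array(c["position"]).ravel()
def w2px(name,p):
    c=vision.get_calibration(name); q=np.array(c["rotation"]).T@(np.array(p)-np.array(c["position"]).ravel())
    q=np.array(c["mtx"])@q; return q[:2]/q[2]
E
python3 - <<'E'
from h import *
for n in("top","side"):
    im=vision.camera(n); cv2.imwrite(f"pics/{n}1.png",im)
    c=vision.get_calibration(n); print(n,np.round(c["position"],3),np.round(c["rotation"],2).tolist())
    for t in("feeder","tunnel","tray","lever_top","lever_open"):
        for d in spotter.mark_of(t,n):
            w=cam2w(n,d["location"]); print(n,t,round(d["score"],2),np.round(w,3),w2px(n,w).round())
s=sensors.get_state(); print(s["t"],s["tcp_pos"],s["tcp_rot"],s["opening"])
E
```

```text
top [ 0.357 -0.011  1.448] [-0.7, 0.71, -0.04, 0.04]Traceback (most recent call last):
  File "<stdin>", line 7, in <module>
  File "h.py", line 4, in cam2w
    c=vision.get_calibration(name); return np.array(c["rotation"])@np.array(p)+np.array(c["position"]).ravel()
                                           ~~~~~~~~~~~~~~~~~~~~~~~^~~~~~~~~~~~
ValueError: matmul: Input operand 1 has a mismatch in its core dimension 0, with gufunc signature (n?,k),(k,m?)->(n?,m?) (size 3 is different from 4)
```

```bash
cat > h.py <<'E'
import numpy as np, cv2
from scipy.spatial.transform import Rotation as R
from bench import sensors, vision, job, spotter
def ext(name):
    c=vision.get_calibration(name); return R.from_quat(c["rotation"]).as_matrix(),np.array(c["position"]).ravel(),np.array(c["mtx"])
def cam2w(name,p):
    M,t,_=ext(name); return M@np.array(p)+t
def w2px(name,p):
    M,t,K=ext(name); q=K@(M.T@(np.array(p)-t)); return q[:2]/q[2]
E
python3 - <<'E'
from h import *
for n in("top","side"):
    im=vision.camera(n); cv2.imwrite(f"pics/{n}1.png",im)
    print(n,ext(n)[1].round(3))
    for t in("feeder","tunnel","tray","lever_top","lever_open"):
        for d in spotter.mark_of(t,n):
            w=cam2w(n,d["location"]); print(n,t,round(d["score"],2),np.round(w,3),w2px(n,w).round())
s=sensors.get_state(); print(s["t"],s["tcp_pos"],s["tcp_rot"],s["opening"])
E
```

```text
top [ 0.357 -0.011  1.448]
top feeder 0.82 [ 0.696 -0.035 -0.002] [338. 175.]
top tunnel 0.42 [ 0.552 -0.375  0.002] [468. 227.]
top tray 0.95 [ 0.32  -0.118  0.005] [372. 316.]
top tray 0.94 [ 0.338  0.109 -0.002] [285. 310.]
top tray 0.64 [0.605 0.074 0.009] [298. 208.]
top lever_top 0.54 [ 0.63  -0.152  0.131] [388. 188.]
top lever_open 0.86 [ 0.646 -0.083  0.129] [359. 182.]
side [ 0.406 -0.825  0.946]
side feeder 0.69 [ 0.697 -0.042  0.001] [406. 288.]
side tray 0.91 [0.346 0.106 0.003] [244. 255.]
side tray 0.75 [ 0.323 -0.118  0.001] [237. 334.]
side tray 0.65 [0.6   0.062 0.007] [355. 256.]
side lever_top 0.8 [ 0.631 -0.157  0.131] [393. 292.]
side lever_open 0.91 [ 0.64  -0.085  0.126] [389. 265.]
0.7 [ 0.25722368 -0.51427186  0.20218265] [ 9.73226699e-01  2.29847317e-01 -4.44180644e-07  5.65044505e-05] 0.998627406496933
```

View pics/top1.png

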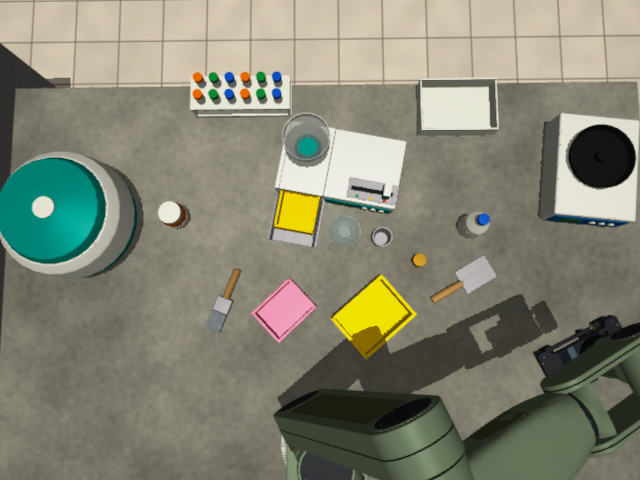

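View pics/side1.png

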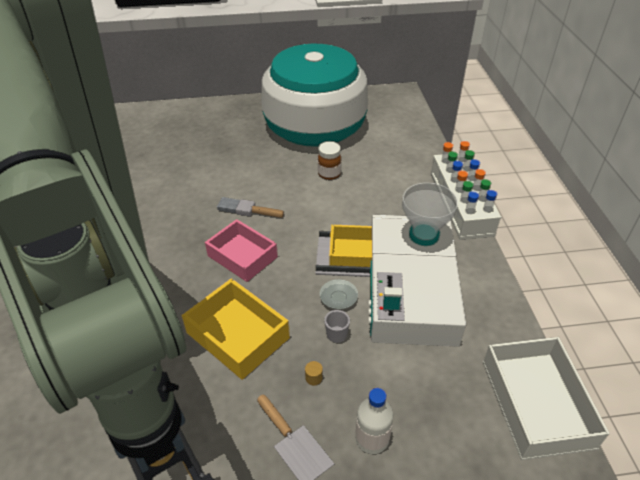

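Top view: tray-like things are the pink tray (285,310), the large yellow tray (372,316), the yellow tray in the runway (298,212) and a white tray at (458,105). I choose (298,212): it isn't pink, it's the smaller yellow one, and it stands between the rails at the tunnel. The lever is at (385,190) beside the red dot. Next I check the feeder model against the pictures with an overlay crop.

```bash
cat >> h.py <<'E'
F=np.array([0.6965,-0.038]); YAW=np.radians(-10.5)
def f2w(x,y,z=0.):
    c,s=np.cos(YAW),np.sin(YAW); return np.array([F[0]+c*x-s*y,F[1]+s*x+c*y,z])
def w2f(p):
    c,s=np.cos(YAW),np.sin(YAW); d=np.array(p[:2])-F; return np.array([c*d[0]+s*d[1],-s*d[0]+c*d[1]])
def goal(x,y,z):   # shift in tool axes (cm) for the TCP to go to feeder x,y, world z, from the present pose
    s=sensors.get_state(); r=R.from_quat(s["tcp_rot"]).as_matrix()
    tx=r[:,0]; turn=np.degrees(np.arctan2(tx[1],tx[0])-YAW)
    return (r.T@(f2w(x,y,z)-s["tcp_pos"])*100).round(2), turn.round(1)
E
python3 - <<'E'
from h import *
out=[]
for n,(u,v,w,h) in(("top",(250,90,180,170)),("side",(300,180,180,170))):
    k=3 if 0 else 2.2; im=cv2.imread(f"pics/{n}1.png")[v:v+h,u:u+w]; im=cv2.resize(im,None,fx=k,fy=k,interpolation=cv2.INTER_CUBIC)
    def poly(P,col):
        q=[((w2px(n,f2w(*p))-[u,v])*k) for p in P]; cv2.polylines(im,[np.int32(np.round(q))],True,col,1)
    poly([(-.08,-.155,.075),(.1,-.155,.075),(.1,.155,.075),(-.08,.155,.075)],(0,0,255))
    tx=-.112; poly([(tx-.065,.039,.051),(tx+.065,.039,.051),(tx+.065,.141,.051),(tx-.065,.141,.051)],(255,0,0))
    poly([(-.061,-.133,.13),(-.029,-.133,.13),(-.029,-.117,.13),(-.061,-.117,.13)],(0,0,255))
    out.append(im)
cv2.imwrite("pics/ov1.png",np.hstack(out))
print(goal(-.225,.09,.2), goal(-.225,.09,.05))
E
```

```text
(array([ 48.07, -43.69,   0.21]), np.float64(37.1)) (array([ 48.07, -43.69,  15.21]), np.float64(37.1))
```

View pics/ov1.png

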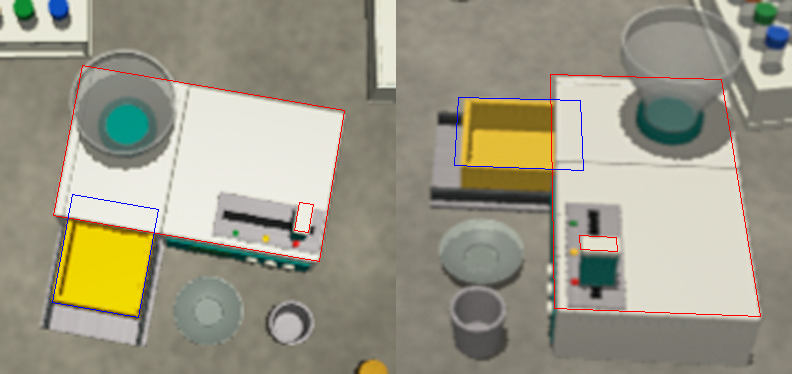

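The overlay fits: the housing and lever outlines match in both views, and the chosen yellow tray sits between the rails. Its near end is at about feeder x -0.175, roughly 50 mm short of home. Now I move above the runway, closing the fingers and turning to the feeder's axes.

```bash
python3 -m pendant '[[0,[4,-3.6,0],3],[0,[8,-7.3,0],6],[0,[12,-10.9,0],9],[0,[16,-14.6,0],12],[0,[20,-18.2,0],15],[0,[24,-21.8,0],18],[0,[28,-25.5,0],21],[0,[32,-29.1,0],24],[0,[36,-32.8,0],28],[0,[40,-36.4,0],31],[0,[44.1,-40.1,0],34],[0,[48.1,-43.7,0],37.1]]' && python3 -c "
from h import *
print(goal(-.225,.09,.05),w2f(sensors.get_state()['tcp_pos']))"
```

```text
t: 2.2
tcp_pos: [0.4925, 0.0936, 0.2024]
tcp_rot: [0.996, -0.092, 0.0, 0.0]
force: [1.2, -0.7, -0.1]
opening: 0.005
gripper_force: 0.0
(array([-0.05,  0.22, 15.24]), np.float64(-0.1)) [-0.22460435  0.09221703]
```

```bash
python3 -m pendant '[[0,[0,0.2,5],0],[0,[0,0.2,10],0],[0,[0,0.2,13.5],0],[0,[0,0.2,15.2],0],[0,[0,0.2,15.2],0],[0,[1.2,0.2,15.2],0],[0,[2.2,0.2,15.2],0],[0,[2.9,0.2,15.2],0],[0,[3.6,0.2,15.2],0],[0,[4.3,0.2,15.2],0]]' && python3 - <<'E'
from h import *
print(w2f(sensors.get_state()['tcp_pos']))
o=[]
for n,(u,v) in(("top",(220,120)),("side",(260,150))):
    im=vision.camera(n)[v:v+170,u:u+180]; o.append(cv2.resize(im,None,fx=2.2,fy=2.2))
    for d in spotter.mark_of("tray",n): print(n,round(d["score"],2),w2f(cam2w(n,d["location"])).round(3))
cv2.imwrite("pics/p2.png",np.hstack(o))
E
```

```text
t: 3.45
tcp_pos: [0.5343, 0.0818, 0.0502]
tcp_rot: [0.996, -0.092, 0.0, 0.0]
force: [-0.3, -0.5, -0.7]
opening: 0.006
gripper_force: 0.0
[-0.18129983  0.08820106]
top 0.56 [-0.109  0.093]
side 0.87 [-0.111  0.084]
side 0.66 [-0.372  0.075]
```

View pics/p2.png

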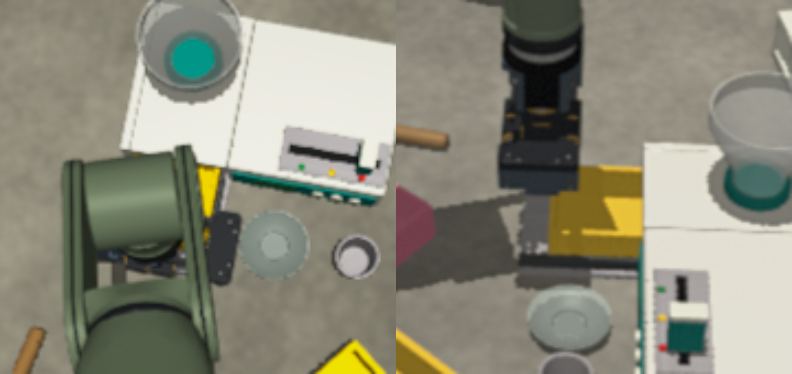

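The gripper stands just behind the tray's near end in the runway, with the fingers at or near contact. I keep pushing slowly.

```bash
python3 -m pendant '[[0,[0.6,-0.1,0],0],[0,[1.1,-0.1,0],0],[0,[1.6,-0.2,0],0],[0,[2.1,-0.2,0],0],[0,[2.6,-0.2,0],0],[0,[3,-0.2,0],0],[0,[3.4,-0.2,0],0]]' && python3 -c "
from h import *
print(w2f(sensors.get_state()['tcp_pos']))
vision.camera('side')
for d in spotter.mark_of('tray','side'): print(round(d['score'],2),w2f(cam2w('side',d['location'])).round(3))"
```

```text
t: 4.53
tcp_pos: [0.5679, 0.0776, 0.0501]
tcp_rot: [0.996, -0.092, -0.0, 0.0]
force: [-0.7, -0.3, -0.5]
opening: 0.003
gripper_force: 0.0
[-0.14755785  0.09022241]
0.87 [-0.355 -0.144]
0.8 [-0.372  0.074]
0.63 [-0.111  0.086]
0.31 [-0.041 -0.127]
0.31 [-0.228 -0.363]
```

```bash
python3 -m pendant '[[0,[0.3,0,0],0],[0,[0.6,0,0],0]]'
```

```text
t: 4.88
tcp_pos: [0.5736, 0.0766, 0.0502]
tcp_rot: [0.996, -0.092, 0.0, 0.0]
force: [0.0, -0.8, -0.0]
opening: 0.006
gripper_force: 0.0
```

```bash
python3 -m pendant '[[0,[0.3,0,0],0],[0,[0.6,0,0],0]]'; python3 -c "
from h import *
print(w2f(sensors.get_state()['tcp_pos']))
vision.camera('side')
for d in spotter.mark_of('tray','side'): print(round(d['score'],2),w2f(cam2w('side',d['location'])).round(3))"
```

```text
t: 5.12
tcp_pos: [0.5796, 0.0754, 0.0501]
tcp_rot: [0.996, -0.092, 0.0, 0.0]
force: [-0.1, -0.1, -0.1]
opening: 0.004
gripper_force: 0.0
[-0.13559264  0.09021334]
0.9 [-0.375  0.074]
0.72 [-0.352 -0.143]
0.59 [-0.111  0.086]
```

```bash
python3 - <<'E'
from h import *
a=cv2.resize(vision.camera("side")[150:320,270:470],None,fx=2,fy=2)
b=cv2.resize(vision.camera("wrist"),(400,340)); cv2.imwrite("pics/p3.png",np.hstack([a,b]))
c=vision.get_calibration("wrist"); print(np.array(c["mtx"]).round(1).tolist(),np.round(c["tool_from_camera"],3).tolist())
E
```

```text
[[371.6, 0.0, 320.2], [0.0, 371.6, 247.5], [0.0, 0.0, 1.0]] [[-0.0, -0.969, -0.246, 0.069], [1.0, -0.0, 0.0, 0.0], [-0.0, -0.246, 0.969, -0.183], [0.0, 0.0, 0.0, 1.0]]
```

View pics/p3.png

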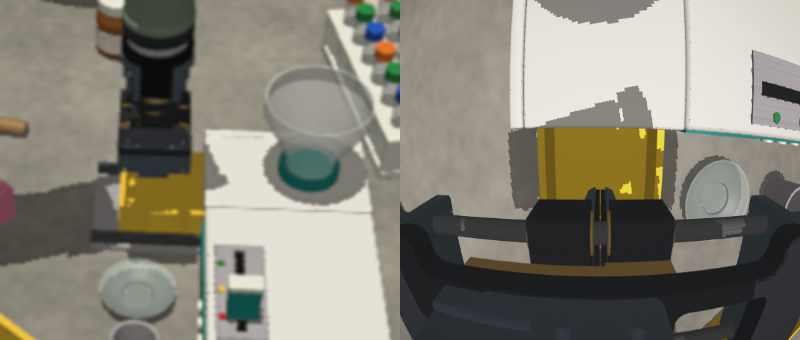

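```bash
python3 - <<'E'
from h import *
def c(p): return ((w2px("side",p)-[270,150])*2).round()
s=sensors.get_state(); t=s["tcp_pos"]; print(s["tcp_pos"],s["tcp_rot"])
for dz in(-.019,0,.06): print("tcp",dz,c(t+[0,0,dz]))
for dy in(-.089,.089): print("body",c(f2w(*(w2f(t)+[0,dy]),.11)))
for x in(-.177,-.145,-.125,-.08): print(x,[c(f2w(x,y,.051)).tolist() for y in(.039,.141)],c(f2w(x,.145,.006)))
im=cv2.imread("pics/p3.png")[:, :400]
for y in(.141,.09,.039):
  for x in np.arange(-.19,-.08,.01):
    q=c(f2w(x,y,.051)).astype(int); print(im[q[1],q[0]].tolist(),end=' ')
  print()
cv2.imwrite("pics/p4.png",cv2.resize(vision.camera("side")[190:290,300:420],None,fx=6,fy=6,interpolation=cv2.INTER_CUBIC))
E
```

```text
[0.57941621 0.07544448 0.0500994 ] [ 9.95780510e-01 -9.17669385e-02 -5.23708656e-05  4.32818711e-05]
tcp -0.019 [150. 192.]
tcp 0 [151. 180.]
tcp 0.06 [152. 141.]
body [150. 198.]
body [153.  89.]
-0.177 [[113.0, 210.0], [116.0, 148.0]] [116. 173.]
-0.145 [[141.0, 211.0], [143.0, 149.0]] [143. 174.]
-0.125 [[159.0, 212.0], [161.0, 149.0]] [159. 175.]
-0.08 [[200.0, 213.0], [199.0, 150.0]] [197. 176.]
[128, 141, 147] [131, 145, 150] [36, 35, 33] [41, 40, 39] [35, 34, 33] [34, 33, 31] [36, 34, 33] [43, 40, 40] [39, 37, 37] [35, 33, 33] [53, 64, 67] 
[92, 92, 95] [84, 85, 87] [67, 167, 202] [37, 127, 156] [31, 100, 123] [30, 100, 123] [29, 103, 127] [30, 103, 127] [28, 104, 128] [28, 104, 127] [30, 105, 129] 
[86, 86, 88] [84, 85, 88] [73, 119, 137] [29, 103, 127] [29, 104, 128] [29, 104, 128] [38, 132, 162] [42, 146, 180] [53, 178, 219] [29, 103, 127] [44, 153, 188]
```

View pics/p4.png

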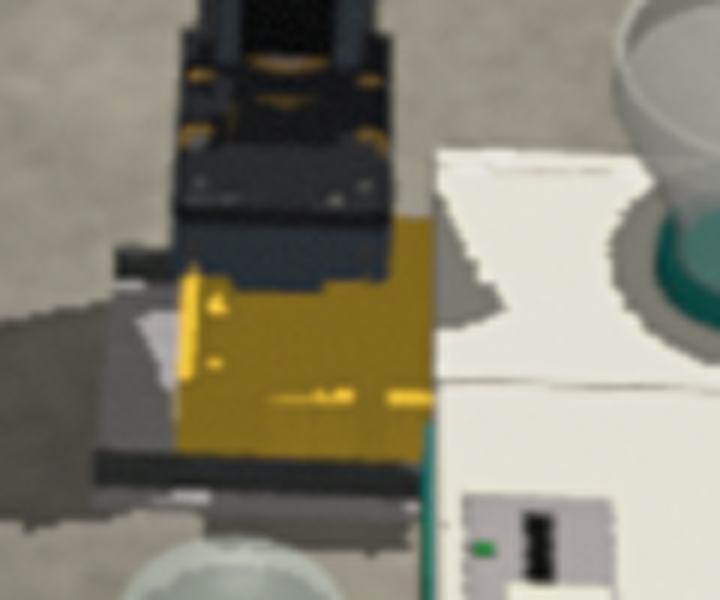

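The side view shows the tray has not moved: its near edge is still at feeder x ≈ -0.172. The fingers passed over the wall without touching it, so the tips ride higher than I assumed. I lift, go back behind the tray and look at the real tip height.

```bash
python3 -m pendant '[[0,[0,0,-3],0],[0,[-4,0,-3],0],[0,[-8,0,-3],0],[0,[-9.5,0,-3],0],[0,[-9.5,0,0],0],[0,[-9.5,0,0],0]]'; python3 - <<'E'
from h import *
t=sensors.get_state()["tcp_pos"]; print(w2f(t),t)
o=[]
u,v=270,170
im=vision.camera("side")[v:v+110,u:u+130]; im=cv2.resize(im,None,fx=3,fy=4.0) if 0 else cv2.resize(im,None,fx=3,fy=3)
for dz,col in((-.019,(0,0,255)),(0,(255,0,255)),(.06,(0,255,0))):
    q=(w2px("side",t+[0,0,dz])-[u,v])*3; cv2.drawMarker(im,tuple(np.int32(q).tolist()),col,cv2.MARKER_CROSS,7,1)
b=vision.camera("wrist")[100:430,120:520]
cv2.imwrite("pics/p5.png",np.hstack([im,b]))
E
```

```text
t: 6.12
tcp_pos: [0.4851, 0.0926, 0.049]
tcp_rot: [0.996, -0.092, -0.002, 0.001]
force: [1.0, -0.0, -0.0]
opening: 0.002
gripper_force: 0.0
[-0.23163131  0.08990194] [0.4851307  0.09260798 0.04896208]
```

View pics/p5.png

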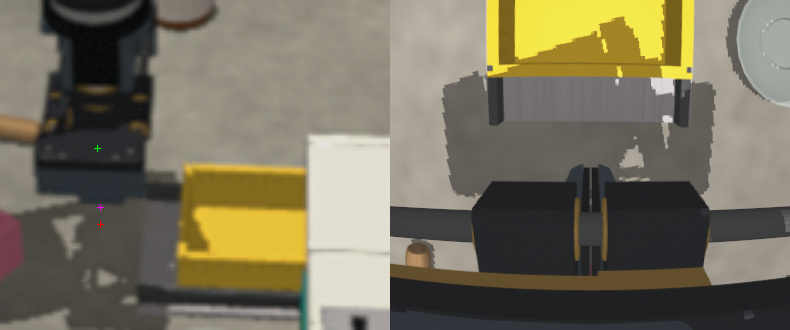

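The cross for the nominal tip (100,225 in the left pane) falls on bare bench, so the shut fingertips are about 25 mm higher than nominal. The wrist view puts the tray's near edge at feeder x ≈ -0.174. Lowering 20 mm more clears the runway either way, and then I push.

```bash
python3 -m pendant '[[0,[0,0,1],0],[0,[0,0,2],0],[0,[0,0,2],0],[0,[2,0,2],0],[0,[3.5,0,2],0],[0,[4.2,0,2],0],[0,[4.8,0,2],0],[0,[5.4,0,2],0],[0,[6,0,2],0]]'; python3 - <<'E'
from h import *
print(w2f(sensors.get_state()["tcp_pos"]))
im=vision.camera("side")
for d in spotter.mark_of('tray','side'): print(round(d['score'],2),w2f(cam2w('side',d['location'])).round(3))
cv2.imwrite("pics/p6.png",np.hstack([cv2.resize(im[170:300,270:430],None,fx=2.5,fy=2.5),cv2.resize(vision.camera("wrist")[100:425,120:520],(400,325))]))
E
```

```text
t: 7.35
tcp_pos: [0.5451, 0.0818, 0.03]
tcp_rot: [0.996, -0.092, -0.0, 0.0]
force: [-0.8, -0.0, -1.4]
opening: 0.004
gripper_force: 0.5
[-0.17065199  0.09021671]
0.95 [-0.374  0.077]
0.75 [-0.352 -0.146]
0.64 [-0.091  0.09 ]
```

View pics/p6.png

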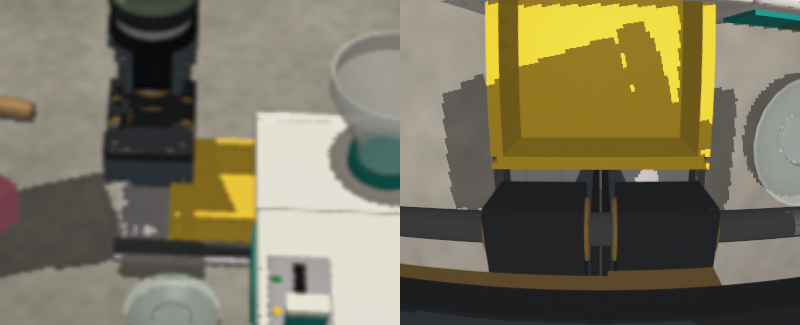

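The tray is now being pushed: near edge at about -0.152, with the fingers against it, so about 27 mm remain.

```bash
python3 -m pendant '[[0,[0.5,0,0],0],[0,[1,0,0],0],[0,[1.5,0,0],0],[0,[1.9,0,0],0],[0,[2.3,0,0],0],[0,[2.5,0,0],0]]'
```

```text
t: 8.25
tcp_pos: [0.5699, 0.0772, 0.0301]
tcp_rot: [0.996, -0.092, 0.0, 0.0]
force: [-2.2, 0.9, 2.0]
opening: 0.007
gripper_force: 1.4
```

```bash
python3 -m pendant '[[0,[0.15,0,0],0],[0,[0.3,0,0],0]]'
```

```text
t: 8.5
tcp_pos: [0.5725, 0.0768, 0.0302]
tcp_rot: [0.996, -0.092, -0.0, 0.0]
force: [-3.4, 0.2, 1.7]
opening: 0.006
gripper_force: 1.2
```

```bash
python3 -m pendant '[[0,[0.1,0,0],0],[0,[0.2,0,0],0],[0,[0.2,0,0],0]]'; python3 - <<'E'
from h import *
print(w2f(sensors.get_state()["tcp_pos"]))
im=vision.camera("wrist"); h=cv2.cvtColor(im,cv2.COLOR_BGR2HSV)
m=(abs(h[...,0].astype(int)-25)<8)&(h[...,1]>120)&(h[...,2]>60)
for c in(260,280,300,350,370): r=np.where(m[:330,c])[0]; print(c,r.min(),r.max())
E
```

```text
t: 8.88
tcp_pos: [0.5747, 0.0763, 0.0301]
tcp_rot: [0.996, -0.092, 0.0, 0.0]
force: [-2.0, 0.7, 3.4]
opening: 0.003
gripper_force: 0.9
[-0.1405888  0.0902313]
260 171 269
280 171 269
300 171 269
350 171 269
370 172 268
```

```bash
python3 -m pendant '[[0,[0.1,0,0],0],[0,[0.2,0,0],0],[0,[0.2,0,0],0]]'
```

```text
t: 9.3
tcp_pos: [0.5751, 0.0763, 0.0301]
tcp_rot: [0.996, -0.092, -0.001, 0.0]
force: [-5.3, 1.5, 4.4]
opening: 0.001
gripper_force: 2.9
```

```bash
python3 -m pendant '[[0,[0.1,0,0],0],[0,[0.2,0,0],0],[0,[0.2,0,0],0]]'
```

```text
t: 9.68
tcp_pos: [0.5752, 0.0762, 0.0301]
tcp_rot: [0.996, -0.092, -0.003, -0.0]
force: [-9.3, 2.8, 8.5]
opening: 0.005
gripper_force: 5.0
```

The tray has stopped moving and the force is rising, so it is against the stop. I back off, lift, and move over to the lever's right side.

```bash
python3 -m pendant '[[0,[-2,0,0],0],[0,[-4,0,-1],0],[0,[-4,0,-7],0],[0,[-4,0,-13],0],[0,[-4,0,-17],0],[0,[-1,5,-17],0],[0,[2,10,-17],0],[0,[5,16,-17],0],[0,[7,21,-17],0],[0,[9.2,26,-17],0],[0,[9.2,27,-17],0],[0,[9.2,27,-17],0]]'; python3 - <<'E'
from h import *
print(w2f(sensors.get_state()["tcp_pos"]))
im=vision.camera("side"); o=[cv2.resize(im[170:330,290:490],None,fx=2,fy=2)]
for t in("tray","lever_top"):
  for d in spotter.mark_of(t,'side'): w=cam2w('side',d['location']); print(t,round(d['score'],2),w2f(w).round(3),w[2].round(3))
o.append(cv2.resize(vision.camera("wrist"),(400,320)))
cv2.imwrite("pics/p7.png",np.hstack(o))
print(goal(-.045,-.172,.101))
E
```

```text
t: 11.18
tcp_pos: [0.6192, -0.2067, 0.2004]
tcp_rot: [0.996, -0.092, 0.0, -0.0]
force: [-0.5, 0.2, -0.6]
opening: 0.004
gripper_force: 0.0
[-0.04522295 -0.179933  ]
tray 0.97 [-0.352 -0.146] 0.0
tray 0.91 [-0.061  0.085] 0.006
tray 0.91 [-0.374  0.076] 0.003
lever_top 0.93 [-0.04  -0.125] 0.129
lever_top 0.7 [-0.375  0.233] 0.005
lever_top 0.58 [-0.153 -0.14 ] 0.001
(array([ 0.02, -0.62,  9.96]), np.float64(0.1))
```

View pics/p7.png

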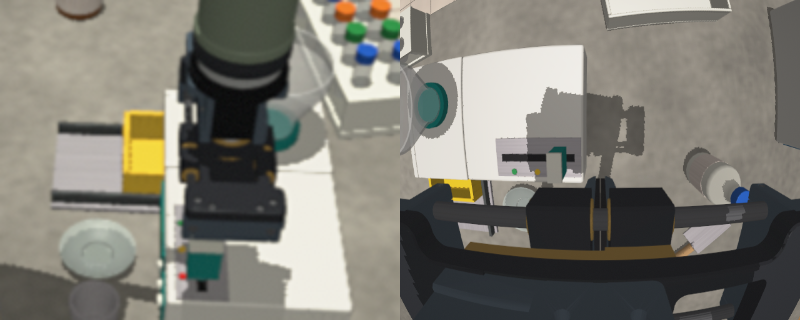

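The tray is at feeder x -0.061, which is home. The lever is still closed at y -0.125, and the fingers are to its right. Now I descend beside the lever and push left in moderate steps.

```bash
python3 -m pendant '[[0,[0,0,5],0],[0,[0,0,8.5],0],[0,[0,0,10.3],0],[0,[0,0,10.3],0],[0,[0,-1.5,10.3],0],[0,[0,-2.8,10.3],0],[0,[0,-3.4,10.3],0],[0,[0,-4,10.3],0],[0,[0,-4.6,10.3],0],[0,[0,-5.2,10.3],0]]'; python3 - <<'E'
from h import *
s=sensors.get_state(); print(w2f(s["tcp_pos"]))
for n in("side","wrist"):
  vision.camera(n)
  for d in spotter.mark_of("lever_top",n)[:2]:
    if n=="side": w=cam2w(n,d['location'])
    else:
      T=np.array(vision.get_calibration(n)["tool_from_camera"]); w=R.from_quat(s["tcp_rot"]).apply((T@np.r_[d["location"],1])[:3])+s["tcp_pos"]
    print(n,round(d['score'],2),w2f(w).round(3),w[2].round(3))
E
```

```text
t: 12.62
tcp_pos: [0.6292, -0.1576, 0.0981]
tcp_rot: [0.996, -0.092, 0.001, 0.002]
force: [-1.7, -4.8, 2.8]
opening: 0.008
gripper_force: 2.8
[-0.04437984 -0.12982409]
side 0.28 [-0.076 -0.364] 0.001
```

```bash
python3 -m pendant '[[0,[0,-0.5,0],0],[0,[0,-1,0],0],[0,[0,-1.5,0],0],[0,[0,-2,0],0],[0,[0,-2.4,0],0],[0,[0,-2.8,0],0]]'; python3 -c "
from h import *
print(w2f(sensors.get_state()['tcp_pos']))"
```

```text
t: 13.58
tcp_pos: [0.6337, -0.1293, 0.0968]
tcp_rot: [0.996, -0.091, -0.0, 0.002]
force: [-0.6, -6.2, -1.3]
opening: 0.006
gripper_force: 3.4
[-0.04508174 -0.10125281]
```

```bash
python3 -m pendant '[[0,[0,-0.4,0],0],[0,[0,-0.8,0],0],[0,[0,-1.2,0],0],[0,[0,-1.6,0],0]]'; python3 - <<'E'
from h import *
s=sensors.get_state(); print(w2f(s["tcp_pos"]))
w=vision.camera("wrist")[100:425,120:520]; t=vision.camera("side")[200:330,330:490]
cv2.imwrite("pics/p8.png",np.hstack([cv2.resize(t,None,fx=2.5,fy=2.5),w]))
E
```

```text
t: 14.08
tcp_pos: [0.6374, -0.1113, 0.0973]
tcp_rot: [0.996, -0.092, 0.0, -0.001]
force: [0.6, -0.3, 0.6]
opening: 0.003
gripper_force: 0.0
[-0.04479446 -0.08284689]
```

View pics/p8.png

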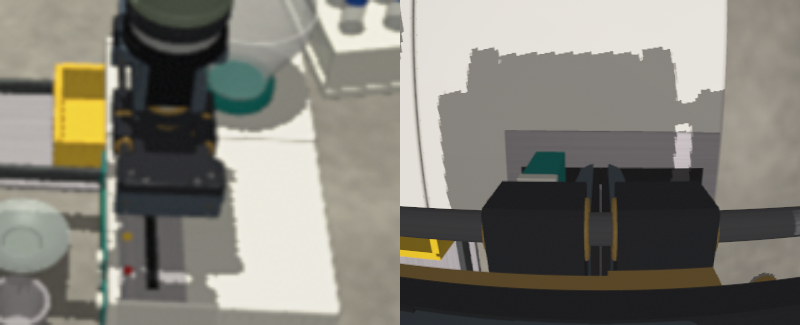

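The lever (545,165) has snapped ahead of the fingers and the force is zero. I back off, lift away and verify.

```bash
python3 -m pendant '[[0,[0,1.5,0],0],[0,[0,3,0],0],[0,[0,3,-5],0],[0,[0,3,-10],0],[0,[0,9,-11],0],[0,[-3,15,-11],0],[0,[-6,20,-11],0],[0,[-6,20,-11],0]]'; python3 - <<'E'
from h import *
for n in("side","top"):
  im=vision.camera(n)
  for t in("tray","lever_top"):
    for d in spotter.mark_of(t,n): w=cam2w(n,d['location']); print(n,t,round(d['score'],2),w2f(w).round(3),w[2].round(3))
  if n=="side": a=cv2.resize(im[170:330,290:490],None,fx=2,fy=2)
  else: b=cv2.resize(im[80:340,200:525],(400,320))
cv2.imwrite("pics/p9.png",np.hstack([a,b]))
E
```

```text
t: 15.18
tcp_pos: [0.5383, -0.3021, 0.2075]
tcp_rot: [0.995, -0.095, -0.0, 0.001]
force: [0.3, 0.3, -0.0]
opening: 0.006
gripper_force: 0.0
side tray 0.93 [-0.373  0.076] 0.004
side tray 0.6 [-0.351 -0.143] 0.002
side lever_top 0.76 [-0.043 -0.059] 0.128
top tray 0.96 [-0.354 -0.145] 0.004
top tray 0.67 [-0.062  0.096] 0.006
top tray 0.66 [-0.378  0.076] -0.002
top lever_top 0.5 [-0.045 -0.055] 0.132
```

View pics/p9.png

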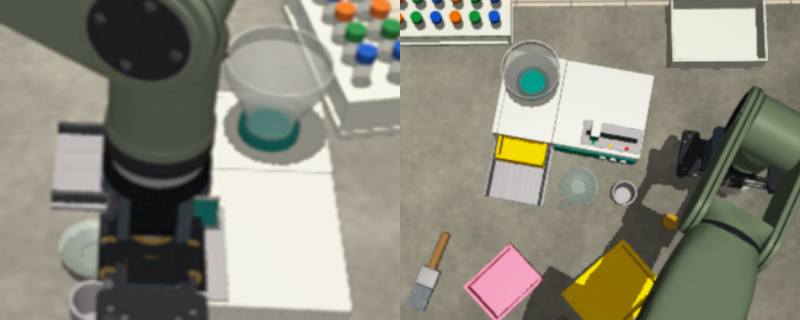

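The top view shows the tray home, 45 mm out of the front (right pane 522,150). The lever is at the green-dot end (595,130), measured at y -0.055 to -0.059. The bystanders I can see are where they were, and the arm is clear.

```bash
python3 -c "
from bench import job; print(job.job_done())"
```

```text
the job is handed in; nothing more can be done
None
```

The tray is pushed home against its stop and the gate lever is at its fully open second stop; the job was handed in at about 15 s with the arm clear of everything.

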